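# Refill the counter caddy with the seasoning shakers in reverse order

### The job

Move the four seasoning shakers from the steel tray into the wooden caddy, one standing in each compartment, in reverse order, so that the guest across the counter reads the row as you read it now: the shaker that stood leftmost on the tray (seen from the robot) goes into the rightmost compartment, and so on. Set each one down upright without dropping or tipping it, and leave the mug, the tumbler and the bowl where they are.

Things in the scene. Friction and masses are not known exactly. Their poses are not given: they have to be found in the camera images.
- red_mid (a point): seasoning shaker with a red lid: upright round white ceramic body with a thin red band, 42 mm in diameter, 76 mm high (lid from 56 mm up, its top edge bevelled), about 120 g. The point is its centre, 38 mm above its underside, z along its axis. It starts on the red pad
- yellow_mid (a point): seasoning shaker with a yellow lid: upright round white ceramic body with a thin yellow band, 42 mm in diameter, 76 mm high (lid from 56 mm up, its top edge bevelled), about 120 g. The point is its centre, 38 mm above its underside, z along its axis. It starts on the yellow pad
- green_mid (a point): seasoning shaker with a green lid: upright round white ceramic body with a thin green band, 42 mm in diameter, 76 mm high (lid from 56 mm up, its top edge bevelled), about 120 g. The point is its centre, 38 mm above its underside, z along its axis. It starts on the green pad
- blue_mid (a point): seasoning shaker with a blue lid: upright round white ceramic body with a thin blue band, 42 mm in diameter, 76 mm high (lid from 56 mm up, its top edge bevelled), about 120 g. The point is its centre, 38 mm above its underside, z along its axis. It starts on the blue pad
- pad_red: fixed square red pad, 60 x 60 x 3 mm, on the steel tray; it shows where the red shaker stood at the start. Origin at the centre of its underside, 4 mm above the counter
- pad_yellow: fixed square yellow pad, 60 x 60 x 3 mm, on the steel tray; it shows where the yellow shaker stood at the start. Origin at the centre of its underside, 4 mm above the counter
- pad_green: fixed square green pad, 60 x 60 x 3 mm, on the steel tray; it shows where the green shaker stood at the start. Origin at the centre of its underside, 4 mm above the counter
- pad_blue: fixed square blue pad, 60 x 60 x 3 mm, on the steel tray; it shows where the blue shaker stood at the start. Origin at the centre of its underside, 4 mm above the counter
- tray: low fixed steel tray, 76 x 284 mm, rim 8 mm high, carrying the four pads in one row 68 mm apart (pad centres at y = -102, -34, 34 and 102 mm in its frame). Origin at the centre of its underside, on the counter; x across the row, away from the robot, y along the row, to the robot's left (turned by up to 17 degrees)
- caddy: fixed dark wooden caddy with a cork floor, 74 x 278 mm, four square compartments in one row, each 62 x 62 mm inside, centres at y = -102, -34, 34 and 102 mm in its frame (x = 0), walls 6 mm thick, their tops 16 mm above the counter, floor top 5 mm above the counter. Origin at the centre of its underside; x across the row, away from the robot, y along the row, to the robot's left (turned by up to 17 degrees)
- mug_mid (a point): bystander: blue mug, 80 mm in diameter, 85 mm high, handle at +y; the point is half-way up
- tumbler_mid (a point): bystander: glass tumbler, 68 mm in diameter, 90 mm high; the point is half-way up
- bowl_mid (a point): bystander: small white bowl, 80 mm in diameter, 42 mm high; the point is half-way up

How it is judged:
By the outcome, as a careful person would: the job done as asked, in the order asked, and still so for the second after the job is handed in, with the robot touching nothing.
It also fails if it takes over 120 s, if anything falls off the work surface, if the arm or the gripper's body presses on something with over 40 N, if the wrist force passes 120 N, or if a joint passes its speed limit or range.

### The arm

A 6-joint arm with a two-finger parallel gripper is mounted at the origin on the work surface. World frame = base frame: x ahead of the robot, y to its left, z up, the work surface at z = 0. Lengths are in m, angles in rad, forces in N, time in s.
With the tool pointing down it reaches from about 0.275 to 0.825 m from the base axis. Payload 4.9 kg.
Tool frame: the origin (TCP) lies at the very end of the fingers, on their centre line; the grasp point (between the pads) lies 19 mm behind it; z points along the fingers, y is the line along which they close (so a half turn about z gives the same grasp; the last joint's range is limited). The gripper opens to 85 mm and grips with 20 to 120 N. Pads are 22 mm wide; open, the fingers measure 114 mm over their backs; the gripper's body (76 mm by 85 mm) begins 54 mm behind the grasp point. The pads swing forward as they close: fully open they stand 13 mm farther back than shut.
Start: joints at [-1.471, 0.326, -0.193, 1.052, 0, 1.437], TCP at [0.127, -0.535, 0.231] pointing down, gripper open.
Joint ranges: [-2.65, 2.65], [-0.97, 1.79], [-1.3, 1.35], [-1.93, 2.1], [-1.47, 1.37], [-3.14, 3.14]. Speed limits (rad/s): [2.57, 2.57, 3.14, 3.14, 3.14, 3.14].

### API

Orientations are given as a rotation vector (axis times angle).
In Python, from rig import robot, optics gives the robot as it stands. The module is installed in compiled form; this text tells all that it offers.
- The arm moves only by the shell command python3 -m inch 'ROWS'. ROWS is JSON, a list of rows, each an object with "dp": the shift along the tool's x, y, z in cm, a list of three; "twist": the turn, a rotation vector about the tool's x, y, z in rad, a list of three; "claw": the opening in per cent of the stroke, from 0 (shut) to 100 (fully open). A call has exactly 5 rows; each row shifts and turns the commanded pose from where the row before left it, along the tool's axes as they then stand; what a row does not reach is not made up. A row lasts 1/12 s, in which the tool goes at most 41.7 mm and 7.16 degrees, less where a joint would pass 70% of its speed; a pose out of reach is approached as far as the arm can. A call is refused whole if a number of a shift passes 4.17 or a number of a turn 0.125, either way. A call with a gripper value outside its range is refused whole. The fingers move at their own pace and stop on an object; the grip force is fixed at half the most. Time passes only in rows, so rows that do not move let the fingers close, or fill a call up. It gives the time, the measured TCP pose, the force, the opening and the grip force at its end, in the units of the state.
- robot.state(): the state, without advancing time (a new reading comes with each control period).
- optics.camera(name): name is "side" or "top"; returns the picture (384x512x3 uint8, red, green, blue); there is no depth.
- optics.camera_info(name): a dict with "fx", "fy", "cx", "cy" (pixels), "k1" (the pictures are not rectified: a ray, as slopes to the right and down, at radius r is drawn at 1 + k1 r^2 times it, then the intrinsics apply), "R" (3x3) and "t" (3): a world point X has camera coordinates R X + t. Camera axes: x right, y down, z forward; pixel columns grow to the right and rows downward; lengths in m; the calibration is good to about 2 mm. A picture is of the moment at which its call begins. camera_info takes no time and is no camera call.
- robot.hand_in(): hands the job in; it is judged then, once.
The state is a dict: "clock": time; "qpos": joint angles; "qvel": joint speeds; "effort": joint torques, N m; "tool_pos": TCP position; "tcp_rot": TCP orientation; "force": force on the tool from outside, world axes, zero at the start; "torque": the same for the moment, N m; "gripper_width": opening from 0.0 (shut) to 1.0 (fully open); "grip_force": force on a finger pad.
Only numpy, scipy, OpenCV 4.12 (cv2) and the standard library are available. Lean on these libraries where they do the work, as an engineer would, in place of code of your own. Each camera call takes 0.05 s, during which the arm holds its last target. There are 200 camera calls.

## Working session

There is one attempt and no reset: what is moved stays moved. The work goes in short steps, Python scripts to look and compute and a shell command to move; the robot and the scene stay as the last step left them, time stands still between calls to the robot, and variables do not carry over. Pictures are saved under pics/ and viewed, at most 14 in all, crops included, and the job is handed in when it is done.

```bash
mkdir -p pics
python3 - <<'E'
from rig import robot, optics
import cv2
print(robot.state())
for n in("side","top"):
    im=optics.camera(n); cv2.imwrite(f"pics/{n}0.png",im[:,:,::-1]); print(optics.camera_info(n))
E
```

```text
{'clock': 0.0, 'qpos': array([-1.47121171e+00,  3.26960914e-01, -1.93573463e-01,  1.05197401e+00,
        4.06236724e-05,  1.43660540e+00]), 'qvel': array([-7.45061668e-04,  6.10454666e-04,  5.26302426e-04, -1.15608499e-03,
       -6.57855216e-04,  3.48547956e-06]), 'effort': array([-8.08642471e-04, -4.43400264e+01,  2.62442386e+01,  1.54219876e-02,
       -1.95141415e-04,  4.92432804e-06]), 'tool_pos': array([ 0.12738007, -0.53446575,  0.2304965 ]), 'tcp_rot': array([-3.11845626e+00, -3.66178538e-01, -1.10272931e-04]), 'force': array([ 1.08885479,  0.41965519, -0.76150172]), 'torque': array([ 0.03705375, -0.02944813,  0.01290204]), 'grip_force': 0.0, 'gripper_width': 1.001910450263858}
{'fx': 392.41108088408515, 'fy': 392.41108088408515, 'cx': 255.24845803852799, 'cy': 184.5166759199871, 'k1': -0.014211864394176831, 'R': array([[ 0.90582444, -0.42300544, -0.02341968],
       [-0.23342289, -0.45219203, -0.86083455],
       [ 0.3535475 ,  0.78523166, -0.50834575]]), 't': array([-0.54987336,  0.20778862,  0.61484031])}
{'fx': 392.95095197976065, 'fy': 392.95095197976065, 'cx': 254.39331299870025, 'cy': 189.00069615902797, 'k1': -0.014348429640587962, 'R': array([[-0.00466835, -0.9999134 ,  0.01230422],
       [-0.99531771,  0.00345826, -0.09659554],
       [ 0.09654463, -0.01269755, -0.99524766]]), 't': array([-0.00599403,  0.59742296,  0.93134411])}
```

View pics/top0.png

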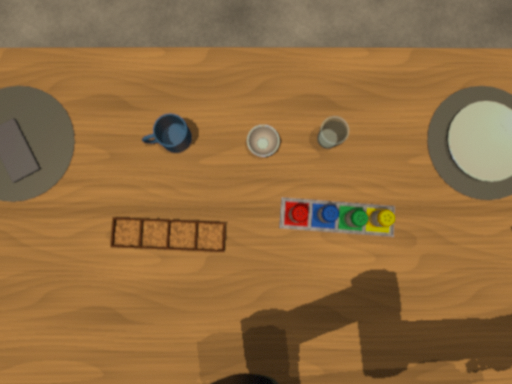

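View pics/side0.png

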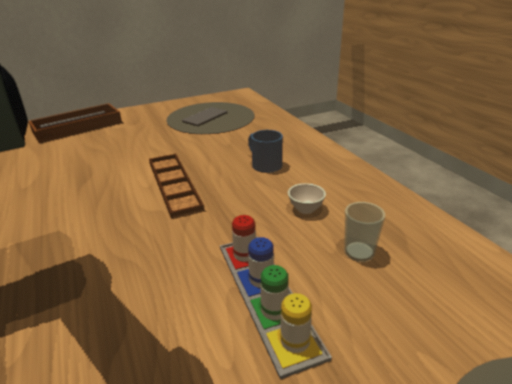

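The top view shows the tray at about (282–395, 198–236), with red, blue, green and yellow from left to right. The caddy is at (111–226, 217–250). The bystanders sit farther out, at rows 115–155. The dark box at the upper left of the side view isn't the four-compartment caddy. Next I'll zoom in on the shakers to separate the lids from the pads.

```bash
cat > h.py <<'E'
import numpy as np, cv2
from rig import robot, optics
def ray(n,uv):
    c=optics.camera_info(n); R=np.array(c["R"]); t=np.array(c["t"])
    d=(np.array(uv,float)-[c["cx"],c["cy"]])/[c["fx"],c["fy"]]
    s=d.copy()
    for _ in range(8): s=d/(1+c["k1"]*(s@s))
    return -R.T@t, R.T@np.array([s[0],s[1],1])
def plane(n,uv,z):
    o,d=ray(n,uv); return (o+d*(z-o[2])/d[2])
def proj(n,X):
    c=optics.camera_info(n); p=np.array(c["R"])@np.array(X)+c["t"]; s=p[:2]/p[2]; s=s*(1+c["k1"]*(s@s))
    return s*[c["fx"],c["fy"]]+[c["cx"],c["cy"]]
E
python3 - <<'E'
from h import *
t=cv2.imread("pics/top0.png"); s=cv2.imread("pics/side0.png")
a=cv2.resize(t[190:245,275:405],None,fx=6,fy=6,interpolation=cv2.INTER_CUBIC)
cv2.imwrite("pics/topz.png",a)
# caddy: dark pixels in the region
hsv=cv2.cvtColor(t,cv2.COLOR_BGR2HSV)
m=np.zeros(t.shape[:2],np.uint8); m[205:262,100:240]=(hsv[205:262,100:240,2]<95)
c=max(cv2.findContours(m,cv2.RETR_EXTERNAL,cv2.CHAIN_APPROX_NONE)[0],key=cv2.contourArea)
r=cv2.minAreaRect(c);P=np.array([plane("top",p,.016) for p in cv2.boxPoints(r)])
print(r,P.round(4),P.mean(0)); print([np.linalg.norm(P[i]-P[i-1]).round(4) for i in range(4)])
# compartments
cs,_h=cv2.findContours(m,cv2.RETR_CCOMP,cv2.CHAIN_APPROX_NONE)
for k,q in enumerate(cs):
    if _h[0][k][3]>=0 and cv2.contourArea(q)>200:
        M=cv2.moments(q);print("comp",plane("top",(M["m10"]/M["m00"],M["m01"]/M["m00"]),.010).round(4))
# tray colour: per-colour pad+lid masks
for n,im in(("top",t),("side",s)):
    H=cv2.cvtColor(im,cv2.COLOR_BGR2HSV)
    for k,lo,hi in(("red",170,188),("blue",105,125),("green",45,80),("yellow",24,34)):
        h=H[:,:,0].astype(int); h=np.where((h<10)&(hi>180),h+180,h)
        mm=((h>=lo)&(h<=hi)&(H[:,:,1]>140)&(H[:,:,2]>40)).astype(np.uint8)
        if n=="top": mm[:190]=0;mm[245:]=0;mm[:,:275]=0
        else: mm[:205]=0; mm[:,:210]=0
        cc=sorted(cv2.findContours(mm,cv2.RETR_EXTERNAL,cv2.CHAIN_APPROX_NONE)[0],key=cv2.contourArea)[-2:]
        for q in cc: print(n,k,cv2.contourArea(q),cv2.boundingRect(q))
E
```

```text
((113.96370697021484, 231.48013305664062), (5.0705976486206055, 27.16655921936035), 2.12109637260437) [[0.4628 0.3418 0.016 ]
 [0.5288 0.3413 0.016 ]
 [0.5283 0.3288 0.016 ]
 [0.4623 0.3294 0.016 ]] [0.49558126 0.33533257 0.016     ]
[np.float64(0.0124), np.float64(0.066), np.float64(0.0124), np.float64(0.066)]
top red 492.0 (284, 202, 25, 24)
top blue 358.0 (312, 204, 26, 24)
top green 503.5 (339, 207, 29, 23)
top yellow 369.0 (366, 208, 29, 25)
side red 185.5 (226, 247, 23, 22)
side red 356.5 (232, 215, 23, 21)
side blue 166.0 (239, 271, 20, 24)
side blue 172.0 (250, 239, 21, 12)
side green 154.5 (252, 299, 27, 29)
side green 356.5 (262, 266, 25, 20)
side yellow 347.5 (284, 294, 25, 19)
side yellow 458.5 (267, 330, 40, 38)
```

View pics/topz.png

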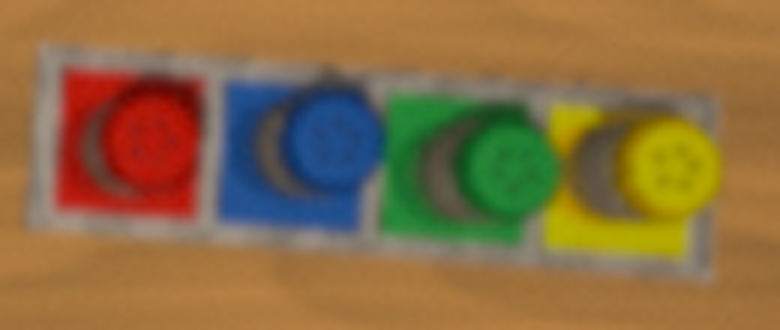

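The zoom shows the lid tops at crop pixels red (153,138), blue (333,140), green (518,169) and yellow (676,167). I'll check these against the side view, then redo the caddy mask.

Run:
```python
from h import *
t=cv2.imread("pics/top0.png")
L={"red":(153,138),"blue":(333,140),"green":(518,169),"yellow":(676,167)}
S={"red":(232,215,23,21),"blue":(249,238,24,20),"green":(262,266,25,20),"yellow":(282,294,30,24)}
for k,(x,y) in L.items():
    uv=((x+.5)/6-.5+275,(y+.5)/6-.5+190); X=plane("top",uv,.083)
    b=S[k]; print(k,X.round(4),"side proj of lid top",proj("side",X).round(1),"top edge row",b[1],"centre col",b[0]+b[2]/2-.5)
hsv=cv2.cvtColor(t,cv2.COLOR_BGR2HSV)
g=t[205:262,100:240]; print(hsv[212:256:3,127,2],hsv[233,105:232:3,2])
for th in(105,115,125):
    m=np.zeros(t.shape[:2],np.uint8); m[205:262,100:240]=(hsv[205:262,100:240,2]<th)*255
    m=cv2.morphologyEx(m,cv2.MORPH_CLOSE,np.ones((3,3)))
    cs=[q for q in cv2.findContours(m,cv2.RETR_EXTERNAL,cv2.CHAIN_APPROX_NONE)[0] if cv2.contourArea(q)>20]
    r=cv2.minAreaRect(np.vstack(cs));P=np.array([plane("top",p,.014) for p in cv2.boxPoints(r)])
    print(th,len(cs),np.round(r[0],1),P.mean(0).round(4),r[2],[np.linalg.norm(P[i]-P[i-1]).round(4) for i in range(4)],P.round(3).tolist())
# tray pads: centres of coloured regions' outline at z=.007 (left parts seen)
z=cv2.resize(t[205:262,100:240],None,fx=5,fy=5,interpolation=cv2.INTER_CUBIC); cv2.imwrite("pics/cad.png",z)
```

```text
red [ 0.5374 -0.1124  0.083 ] side proj of lid top [245.1 220.4] top edge row 215 centre col 243.0
blue [ 0.5363 -0.1815  0.083 ] side proj of lid top [262.1 243.5] top edge row 238 centre col 260.5
green [ 0.5249 -0.2524  0.083 ] side proj of lid top [276.5 274.1] top edge row 266 centre col 274.0
yellow [ 0.5253 -0.3134  0.083 ] side proj of lid top [298.6 303.4] top edge row 294 centre col 296.5
[147 153  91 148 163 166 156 174 164 170 170 121 153 184 171] [163 153 112  91 160 167 169 175 172 176 166 148  71 160 170 156 175 174
 172 167 164  81 148 169 150 156 158 174 170 151 104 119 169 171 160 174
 172 171 176 114  92 165 169]
105 1 [168.3 233.5] [0.4902 0.2029 0.014 ] 2.4895527362823486 [np.float64(0.278), np.float64(0.0731), np.float64(0.28), np.float64(0.0731)] [[0.46, 0.343, 0.014], [0.533, 0.342, 0.014], [0.52, 0.062, 0.014], [0.447, 0.065, 0.014]]
115 1 [168.6 233.7] [0.4897 0.2023 0.014 ] 2.8912696838378906 [np.float64(0.2812), np.float64(0.074), np.float64(0.2832), np.float64(0.074)] [[0.46, 0.344, 0.014], [0.534, 0.342, 0.014], [0.519, 0.06, 0.014], [0.445, 0.063, 0.014]]
125 1 [168.6 233.9] [0.4892 0.2023 0.014 ] 2.602562189102173 [np.float64(0.2814), np.float64(0.0753), np.float64(0.2834), np.float64(0.0753)] [[0.459, 0.344, 0.014], [0.534, 0.343, 0.014], [0.52, 0.06, 0.014], [0.445, 0.063, 0.014]]
```

View pics/cad.png

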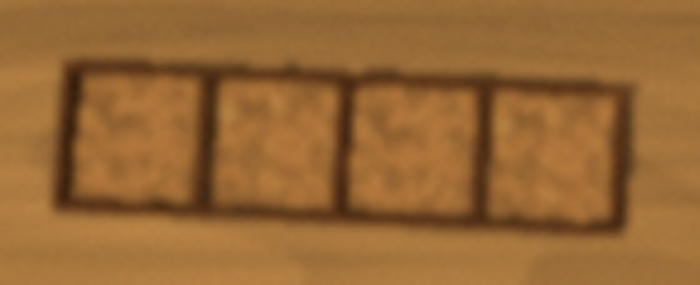

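The caddy measures 281 × 74 mm against a nominal 278 × 74, so it is centred at about (0.4895, 0.2023) with yaw −0.045. The tray yaw is about −0.067. I'll pinch across the row: first turn the tool by −1.25 rad, then compute the shift to the yellow shaker.

```bash
cat > go.py <<'E'
# usage: go.py x y z yaw(of tool y): shift in present tool axes (cm) and twist left
import sys
from h import *
from scipy.spatial.transform import Rotation as Ro
x,y,z,a=map(float,sys.argv[1:5]); s=robot.state(); R=Ro.from_rotvec(s["tcp_rot"]).as_matrix()
T=np.array([[-np.sin(a),np.cos(a),0],[np.cos(a),np.sin(a),0],[0,0,-1]]).T
print("t",round(s["clock"],2),"pos",s["tool_pos"].round(4),"w",round(s["gripper_width"],3),"grip",round(s["grip_force"],1),"F",s["force"].round(1))
print("dp cm",(R.T@(np.array([x,y,z])-s["tool_pos"])*100).round(2),"twist",Ro.from_matrix(R.T@T).as_rotvec().round(3))
E
python3 -m inch '[{"dp":[0,0,0],"twist":[0,0,-0.1],"claw":100},{"dp":[0,0,0],"twist":[0,0,-0.12],"claw":100},{"dp":[0,0,0],"twist":[0,0,-0.12],"claw":100},{"dp":[0,0,0],"twist":[0,0,-0.12],"claw":100},{"dp":[0,0,0],"twist":[0,0,-0.12],"claw":100}]'
python3 -m inch '[{"dp":[0,0,0],"twist":[0,0,-0.12],"claw":100},{"dp":[0,0,0],"twist":[0,0,-0.12],"claw":100},{"dp":[0,0,0],"twist":[0,0,-0.12],"claw":100},{"dp":[0,0,0],"twist":[0,0,-0.12],"claw":100},{"dp":[0,0,0],"twist":[0,0,-0.12],"claw":100}]'
python3 go.py 0.5253 -0.3134 0.15 -0.067
```

```text
clock: 0.52
tool_pos: [0.1274, -0.5347, 0.2308]
tcp_rot: [-2.881, -1.251, -0.001]
force: [1.2, -0.4, 0.8]
gripper_width: 0.998
grip_force: 0.0
clock: 0.93
tool_pos: [0.1274, -0.5347, 0.2308]
tcp_rot: [-2.382, -2.047, -0.001]
force: [-0.1, -0.4, 0.4]
gripper_width: 0.997
grip_force: 0.0
t 0.93 pos [ 0.1274 -0.5347  0.2308] w 0.997 grip 0.0 F [-0.1 -0.4  0.4]
dp cm [27.86 36.01  8.1 ] twist [-0.    -0.001 -0.084]
```

```bash
python3 -m inch '[{"dp":[0,0,0],"twist":[0,0,-0.084],"claw":100},{"dp":[1.5,2.3,0],"twist":[0,0,0],"claw":100},{"dp":[1.5,2.3,0],"twist":[0,0,0],"claw":100},{"dp":[1.5,2.3,0],"twist":[0,0,0],"claw":100},{"dp":[1.5,2.3,0],"twist":[0,0,0],"claw":100}]' >/dev/null
python3 -m inch '[{"dp":[1.5,2.3,0],"twist":[0,0,0],"claw":100},{"dp":[1.5,2.3,0.4],"twist":[0,0,0],"claw":100},{"dp":[1.5,2.3,0.4],"twist":[0,0,0],"claw":100},{"dp":[1.5,2.3,0.4],"twist":[0,0,0],"claw":100},{"dp":[1.5,2.3,0.4],"twist":[0,0,0],"claw":100}]' >/dev/null
python3 -m inch '[{"dp":[1.5,2.3,0.4],"twist":[0,0,0],"claw":100},{"dp":[1.5,2.3,0.4],"twist":[0,0,0],"claw":100},{"dp":[1.5,2.3,0.4],"twist":[0,0,0],"claw":100},{"dp":[1.5,2.3,0.4],"twist":[0,0,0],"claw":100},{"dp":[0,0,0],"twist":[0,0,0],"claw":100}]' >/dev/null
python3 go.py 0.5253 -0.3134 0.15 -0.067
```

```text
t 2.18 pos [ 0.4429 -0.3595  0.198 ] w 0.999 grip 0.0 F [-0.8  0.3 -0.2]
dp cm [5.14 7.91 4.81] twist [ 0.    -0.002 -0.001]
```

```bash
python3 -m inch '[{"dp":[1.7,2.6,0.7],"twist":[0,0,0],"claw":100},{"dp":[1.7,2.6,0.7],"twist":[0,0,0],"claw":100},{"dp":[1.7,2.7,0.7],"twist":[0,0,0],"claw":100},{"dp":[0,0,0.7],"twist":[0,0,0],"claw":100},{"dp":[0,0,0],"twist":[0,0,0],"claw":100}]' >/dev/null
python3 go.py 0.5253 -0.3134 0.026 -0.067
python3 - <<'E'
from h import *
for n in("top","side"): cv2.imwrite(f"pics/{n}1.png",optics.camera(n)[:,:,::-1])
cv2.imwrite("pics/c1.png",cv2.resize(cv2.imread("pics/side1.png")[170:384,180:400],None,fx=2.5,fy=2.5))
E
```

```text
t 2.6 pos [ 0.5222 -0.3159  0.1692] w 0.999 grip 0.0 F [-1.1 -0.1 -0.3]
dp cm [ 0.24  0.34 14.32] twist [-0.003 -0.002 -0.003]
```

View pics/c1.png

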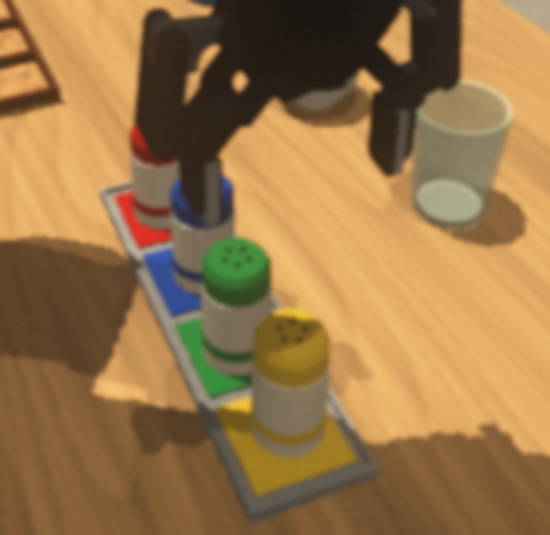

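The side crop shows the yellow shaker at crop (290,380), with the open fingers at (205,190) and (395,130). I'll check that projection and go on down partway.

```bash
python3 -m inch '[{"dp":[0.2,0.3,1.2],"twist":[0,0,0],"claw":100},{"dp":[0,0,1.5],"twist":[0,0,0],"claw":100},{"dp":[0,0,1.5],"twist":[0,0,0],"claw":100},{"dp":[0,0,1.5],"twist":[0,0,0],"claw":100},{"dp":[0,0,0],"twist":[0,0,0],"claw":100}]' >/dev/null
python3 -m inch '[{"dp":[0,0,0],"twist":[0,0,0],"claw":100},{"dp":[0,0,0],"twist":[0,0,0],"claw":100},{"dp":[0,0,0],"twist":[0,0,0],"claw":100},{"dp":[0,0,0],"twist":[0,0,0],"claw":100},{"dp":[0,0,0],"twist":[0,0,0],"claw":100}]' >/dev/null
python3 go.py 0.5253 -0.3134 0.026 -0.067
python3 - <<'E'
from h import *
for n in("side",): cv2.imwrite(f"pics/{n}2.png",optics.camera(n)[:,:,::-1])
cv2.imwrite("pics/c2.png",cv2.resize(cv2.imread("pics/side2.png")[200:384,200:420],None,fx=2.5,fy=2.5))
p=robot.state()["tool_pos"]
for d in(-.0425,.0425): print("expected pad tip crop",(proj("side",p+[d,-.067*d,.013])-[200,200])*2.5)
E
```

```text
t 3.53 pos [ 0.5259 -0.3159  0.1151] w 0.999 grip 0.0 F [0.1 0.3 0.8]
dp cm [ 0.25 -0.09  8.91] twist [ 0.001  0.001 -0.006]
expected pad tip crop [173.87971818 221.89816645]
expected pad tip crop [327.48989871 174.73499557]
```

View pics/c2.png

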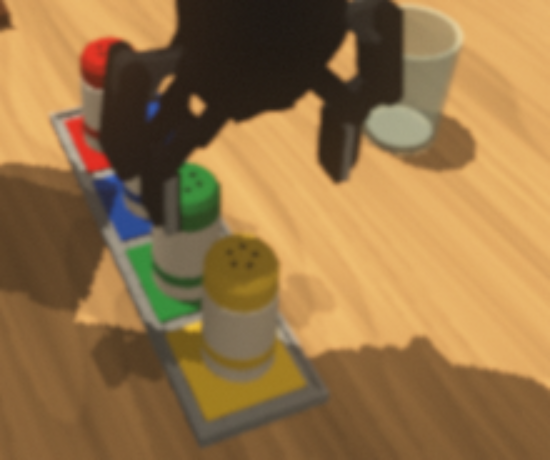

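The finger tips in the crop, (165,225) and (340,178), fall where projection puts them and straddle yellow. I'll descend and grip.

```bash
python3 -m inch '[{"dp":[0.25,0,1.5],"twist":[0,0,0],"claw":100},{"dp":[0,0,1.8],"twist":[0,0,0],"claw":100},{"dp":[0,0,1.8],"twist":[0,0,0],"claw":100},{"dp":[0,0,1.8],"twist":[0,0,0],"claw":100},{"dp":[0,0,1],"twist":[0,0,0],"claw":100}]'
python3 -m inch '[{"dp":[0,0,0.7],"twist":[0,0,0],"claw":100},{"dp":[0,0,0.3],"twist":[0,0,0],"claw":100},{"dp":[0,0,0],"twist":[0,0,0],"claw":100},{"dp":[0,0,0],"twist":[0,0,0],"claw":100},{"dp":[0,0,0],"twist":[0,0,0],"claw":80}]'
python3 -m inch '[{"dp":[0,0,0],"twist":[0,0,0],"claw":65},{"dp":[0,0,0],"twist":[0,0,0],"claw":58},{"dp":[0,0,0],"twist":[0,0,0],"claw":52},{"dp":[0,0,0],"twist":[0,0,0],"claw":46},{"dp":[0,0,0],"twist":[0,0,0],"claw":35}]'
python3 -m inch '[{"dp":[0,0,0],"twist":[0,0,0],"claw":20},{"dp":[0,0,0],"twist":[0,0,0],"claw":0},{"dp":[0,0,0],"twist":[0,0,0],"claw":0},{"dp":[0,0,0],"twist":[0,0,0],"claw":0},{"dp":[0,0,0],"twist":[0,0,0],"claw":0}]'
python3 go.py 0.5253 -0.3134 0.026 -0.067
```

```text
clock: 4.0
tool_pos: [0.525, -0.3124, 0.0336]
tcp_rot: [-2.3, -2.138, 0.001]
force: [-0.6, 0.7, -0.3]
gripper_width: 0.999
grip_force: 0.0
clock: 4.42
tool_pos: [0.5264, -0.3135, 0.0263]
tcp_rot: [2.3, 2.138, 0.001]
force: [0.2, -0.2, 0.6]
gripper_width: 0.888
grip_force: 0.0
clock: 4.83
tool_pos: [0.5259, -0.3133, 0.026]
tcp_rot: [2.3, 2.138, -0.0]
force: [-2.1, 1.2, 5.4]
gripper_width: 0.475
grip_force: 60.7
clock: 5.25
tool_pos: [0.5259, -0.3133, 0.026]
tcp_rot: [2.3, 2.138, -0.0]
force: [-1.4, 0.8, 6.3]
gripper_width: 0.475
grip_force: 60.7
t 5.25 pos [ 0.5259 -0.3133  0.026 ] w 0.475 grip 60.7 F [-1.4  0.8  6.3]
dp cm [-0.01 -0.06  0.  ] twist [ 0.001  0.001 -0.006]
```

Yellow is gripped: the 0.475 opening is about 40 mm, with 61 N on the pads. Next I'll lift it and carry it left.

```bash
python3 -m inch '[{"dp":[0,0,-0.8],"twist":[0,0,0],"claw":0},{"dp":[0,0,-2],"twist":[0,0,0],"claw":0},{"dp":[0,0,-3],"twist":[0,0,0],"claw":0},{"dp":[0,0,-3],"twist":[0,0,0],"claw":0},{"dp":[0,0,-2],"twist":[0,0,0],"claw":0}]' |tail -2
python3 -m inch '[{"dp":[1,-0.1,-1],"twist":[0,0,0],"claw":0},{"dp":[2,-0.3,0],"twist":[0,0,-0.02],"claw":0},{"dp":[3,-0.35,0],"twist":[0,0,0],"claw":0},{"dp":[3,-0.35,0],"twist":[0,0,0],"claw":0},{"dp":[3,-0.35,0],"twist":[0,0,0],"claw":0}]' |tail -2
python3 -m inch '[{"dp":[3,-0.35,0],"twist":[0,0,0],"claw":0},{"dp":[3,-0.35,0],"twist":[0,0,0],"claw":0},{"dp":[3,-0.35,0],"twist":[0,0,0],"claw":0},{"dp":[3,-0.35,0],"twist":[0,0,0],"claw":0},{"dp":[3,-0.35,0],"twist":[0,0,0],"claw":0}]' |tail -2
python3 -m inch '[{"dp":[3,-0.35,0],"twist":[0,0,0],"claw":0},{"dp":[3,-0.35,0],"twist":[0,0,0],"claw":0},{"dp":[3,-0.35,0],"twist":[0,0,0],"claw":0},{"dp":[3,-0.35,0],"twist":[0,0,0],"claw":0},{"dp":[3,-0.35,0],"twist":[0,0,0],"claw":0}]' |tail -2
python3 -m inch '[{"dp":[3,-0.35,0],"twist":[0,0,0],"claw":0},{"dp":[3,-0.35,0],"twist":[0,0,0],"claw":0},{"dp":[3,-0.35,0],"twist":[0,0,0],"claw":0},{"dp":[3,-0.35,0],"twist":[0,0,0],"claw":0},{"dp":[3,-0.35,0],"twist":[0,0,0],"claw":0}]' |tail -2
python3 -m inch '[{"dp":[2,-0.2,0],"twist":[0,0,0],"claw":0},{"dp":[1,-0.2,0],"twist":[0,0,0],"claw":0},{"dp":[0,0,0],"twist":[0,0,0],"claw":0},{"dp":[0,0,0],"twist":[0,0,0],"claw":0},{"dp":[0,0,0],"twist":[0,0,0],"claw":0}]' |tail -2
python3 go.py 0.4941 0.3042 0.026 -0.045
python3 - <<'E'
from h import *
for n in("top",): cv2.imwrite(f"pics/{n}3.png",optics.camera(n)[:,:,::-1])
E
```

```text
gripper_width: 0.475
grip_force: 60.7
gripper_width: 0.475
grip_force: 60.7
gripper_width: 0.474
grip_force: 60.7
gripper_width: 0.477
grip_force: 60.7
gripper_width: 0.472
grip_force: 60.7
gripper_width: 0.476
grip_force: 60.6
t 7.75 pos [0.4867 0.2888 0.1429] w 0.476 grip 60.6 F [-0.8 -0.  -0.6]
dp cm [ 1.59  0.66 11.69] twist [-0.001  0.001 -0.009]
```

View pics/top3.png

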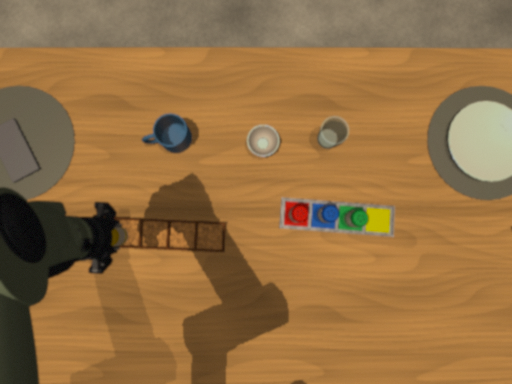

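The yellow shaker has left its pad at (379,220) and is held above the caddy's left end. Align it, then lower it.

```bash
python3 -m inch '[{"dp":[0.8,0.33,0],"twist":[0,0,0],"claw":0},{"dp":[0.8,0.33,0],"twist":[0,0,-0.009],"claw":0},{"dp":[0,0,1],"twist":[0,0,0],"claw":0},{"dp":[0,0,2],"twist":[0,0,0],"claw":0},{"dp":[0,0,2],"twist":[0,0,0],"claw":0}]' |tail -2
python3 -m inch '[{"dp":[0,0,2],"twist":[0,0,0],"claw":0},{"dp":[0,0,1],"twist":[0,0,0],"claw":0},{"dp":[0,0,0],"twist":[0,0,0],"claw":0},{"dp":[0,0,0],"twist":[0,0,0],"claw":0},{"dp":[0,0,0],"twist":[0,0,0],"claw":0}]' |tail -2
python3 go.py 0.4941 0.3042 0.024 -0.045
python3 - <<'E'
from h import *
for n in("top","side"): cv2.imwrite(f"pics/{n}4.png",optics.camera(n)[:,:,::-1])
a=cv2.resize(cv2.imread("pics/side4.png")[110:230,110:250],None,fx=3.5,fy=3.5)
cv2.imwrite("pics/c4.png",a)
E
```

```text
gripper_width: 0.481
grip_force: 60.7
gripper_width: 0.479
grip_force: 60.7
t 8.63 pos [0.4954 0.3059 0.0641] w 0.479 grip 60.7 F [-0.4  0.3 -1.5]
dp cm [-0.18 -0.13  4.01] twist [ 0.001 -0.001  0.001]
```

View pics/c4.png

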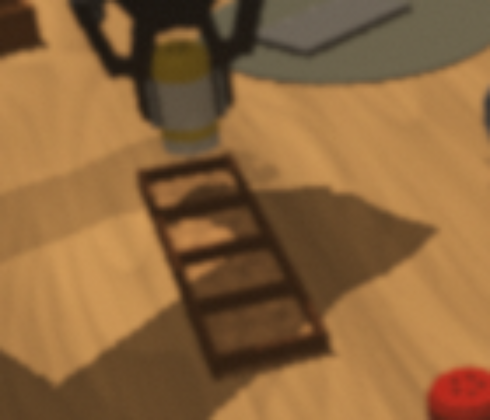

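In the crop the shaker's base, at (192,150), lines up with the far compartment at (190,190). I'll correct by 2 mm and lower it.

```bash
python3 -m inch '[{"dp":[-0.18,-0.13,0],"twist":[0,0,0],"claw":0},{"dp":[0,0,1.2],"twist":[0,0,0],"claw":0},{"dp":[0,0,1.2],"twist":[0,0,0],"claw":0},{"dp":[0,0,0.8],"twist":[0,0,0],"claw":0},{"dp":[0,0,0.4],"twist":[0,0,0],"claw":0}]' |tail -2
python3 -m inch '[{"dp":[0,0,0.2],"twist":[0,0,0],"claw":0},{"dp":[0,0,0.1],"twist":[0,0,0],"claw":0},{"dp":[0,0,0],"twist":[0,0,0],"claw":0},{"dp":[0,0,0],"twist":[0,0,0],"claw":0},{"dp":[0,0,0],"twist":[0,0,0],"claw":0}]' |tail -4
python3 go.py 0.4941 0.3042 0.024 -0.045
```

```text
gripper_width: 0.476
grip_force: 60.7
tcp_rot: [2.27, 2.172, 0.001]
force: [0.1, -0.1, -0.5]
gripper_width: 0.472
grip_force: 60.7
t 9.57 pos [0.4936 0.304  0.0248] w 0.472 grip 60.7 F [ 0.1 -0.1 -0.5]
dp cm [0.02 0.05 0.08] twist [ 0.001 -0.     0.001]
```

```bash
python3 -m inch '[{"dp":[0,0,0.05],"twist":[0,0,0],"claw":0},{"dp":[0,0,0.04],"twist":[0,0,0],"claw":0},{"dp":[0,0,0],"twist":[0,0,0],"claw":0},{"dp":[0,0,0],"twist":[0,0,0],"claw":0},{"dp":[0,0,0],"twist":[0,0,0],"claw":0}]' |grep -E "tool_pos|force"
python3 -m inch '[{"dp":[0,0,0.04],"twist":[0,0,0],"claw":0},{"dp":[0,0,0.0],"twist":[0,0,0],"claw":0},{"dp":[0,0,0],"twist":[0,0,0],"claw":0},{"dp":[0,0,0],"twist":[0,0,0],"claw":0},{"dp":[0,0,0],"twist":[0,0,0],"claw":0}]' |grep -E "tool_pos|force"
```

```text
tool_pos: [0.4935, 0.304, 0.024]
force: [-1.4, -1.1, 5.8]
grip_force: 61.2
tool_pos: [0.4936, 0.3041, 0.024]
force: [-1.4, -1.2, 8.3]
grip_force: 61.8
```

The shaker is seated, with 8 N upward at the predicted height of 24 mm. Release it, rise, and head for green.

```bash
python3 -m inch '[{"dp":[0,0,0],"twist":[0,0,0],"claw":52},{"dp":[0,0,0],"twist":[0,0,0],"claw":60},{"dp":[0,0,0],"twist":[0,0,0],"claw":75},{"dp":[0,0,0],"twist":[0,0,0],"claw":100},{"dp":[0,0,0],"twist":[0,0,0],"claw":100}]' |tail -3
python3 -m inch '[{"dp":[0,0,0],"twist":[0,0,0],"claw":100},{"dp":[0,0,0],"twist":[0,0,0],"claw":100},{"dp":[0,0,-0.8],"twist":[0,0,0],"claw":100},{"dp":[0,0,-2],"twist":[0,0,0],"claw":100},{"dp":[0,0,-3],"twist":[0,0,0],"claw":100}]' |tail -3
python3 -m inch '[{"dp":[0,0,-3],"twist":[0,0,0],"claw":100},{"dp":[0,0,-3],"twist":[0,0,0],"claw":100},{"dp":[0,0,0],"twist":[0,0,0],"claw":100},{"dp":[-1,0,0],"twist":[0,0,0],"claw":100},{"dp":[-3,0,0],"twist":[0,0,0],"claw":100}]' |tail -3
python3 go.py 0.5249 -0.2524 0.026 -0.067
python3 - <<'E'
from h import *
for n in("top","side"): cv2.imwrite(f"pics/{n}5.png",optics.camera(n)[:,:,::-1])
a=cv2.resize(cv2.imread("pics/side5.png")[80:230,110:250],None,fx=3.5,fy=3.5)
cv2.imwrite("pics/c5.png",a)
E
```

```text
force: [-1.1, 0.1, -0.0]
gripper_width: 0.986
grip_force: 0.0
force: [0.1, 0.0, 0.4]
gripper_width: 1.004
grip_force: 0.0
force: [-0.3, -1.3, 0.2]
gripper_width: 0.997
grip_force: 0.0
t 11.65 pos [0.4918 0.2656 0.1412] w 0.997 grip 0.0 F [-0.3 -1.3  0.2]
dp cm [-51.64   5.36  11.44] twist [ 0.002 -0.002  0.027]
```

View pics/c5.png

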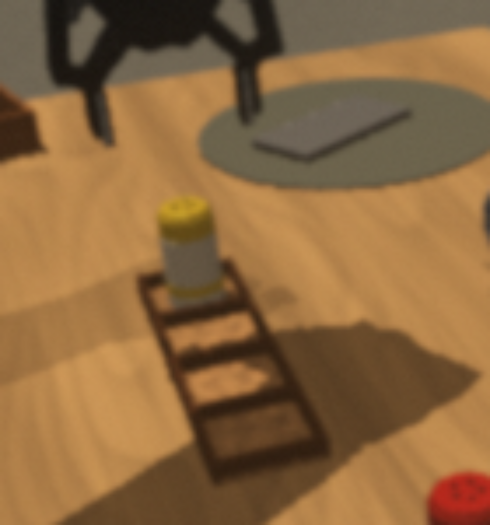

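Yellow stands upright in the far (leftmost) compartment, at about (193,300) in the crop. On to green.

```bash
python3 -m inch '[{"dp":[-3,0.3,0],"twist":[0,0,0.022],"claw":100},{"dp":[-3.5,0.36,0],"twist":[0,0,0],"claw":100},{"dp":[-3.5,0.36,0],"twist":[0,0,0],"claw":100},{"dp":[-3.5,0.36,0],"twist":[0,0,0],"claw":100},{"dp":[-3.5,0.36,0],"twist":[0,0,0],"claw":100}]' |tail -1
python3 -m inch '[{"dp":[-3.5,0.36,0],"twist":[0,0,0],"claw":100},{"dp":[-3.5,0.36,0],"twist":[0,0,0],"claw":100},{"dp":[-3.5,0.36,0],"twist":[0,0,0],"claw":100},{"dp":[-3.5,0.36,0],"twist":[0,0,0],"claw":100},{"dp":[-3.5,0.36,0],"twist":[0,0,0],"claw":100}]' |tail -1
python3 -m inch '[{"dp":[-3.5,0.36,0],"twist":[0,0,0],"claw":100},{"dp":[-3.5,0.36,0],"twist":[0,0,0],"claw":100},{"dp":[-3.5,0.36,0],"twist":[0,0,0],"claw":100},{"dp":[-2,0.2,0],"twist":[0,0,0],"claw":100},{"dp":[0,0,0],"twist":[0,0,0],"claw":100}]' |tail -1
python3 -m inch '[{"dp":[0,0,0],"twist":[0,0,0],"claw":100},{"dp":[0,0,0],"twist":[0,0,0],"claw":100},{"dp":[0,0,0],"twist":[0,0,0],"claw":100},{"dp":[0,0,0],"twist":[0,0,0],"claw":100},{"dp":[0,0,0],"twist":[0,0,0],"claw":100}]' |tail -1
python3 go.py 0.5249 -0.2524 0.026 -0.067
```

```text
grip_force: 0.0
grip_force: 0.0
grip_force: 0.0
grip_force: 0.0
t 13.42 pos [ 0.5092 -0.2072  0.141 ] w 0.997 grip 0.0 F [1.4 0.4 0.4]
dp cm [-4.41  1.86 11.5 ] twist [-0.    -0.     0.003]
```

```bash
python3 -m inch '[{"dp":[-2.2,0.93,0],"twist":[0,0,0],"claw":100},{"dp":[-2.2,0.93,0],"twist":[0,0,0.003],"claw":100},{"dp":[0,0,1],"twist":[0,0,0],"claw":100},{"dp":[0,0,1],"twist":[0,0,0],"claw":100},{"dp":[0,0,0],"twist":[0,0,0],"claw":100}]' |tail -1
python3 -m inch '[{"dp":[0,0,0],"twist":[0,0,0],"claw":100},{"dp":[0,0,0],"twist":[0,0,0],"claw":100},{"dp":[0,0,0],"twist":[0,0,0],"claw":100},{"dp":[0,0,0],"twist":[0,0,0],"claw":100},{"dp":[0,0,0],"twist":[0,0,0],"claw":100}]' |tail -1
python3 go.py 0.5249 -0.2524 0.026 -0.067
```

```text
grip_force: 0.0
grip_force: 0.0
t 14.25 pos [ 0.5251 -0.2532  0.1214] w 1.001 grip 0.0 F [-0.7 -0.4  1.3]
dp cm [ 0.09 -0.03  9.54] twist [ 0.001  0.    -0.002]
```

```bash
python3 -m inch '[{"dp":[0.09,0,1.5],"twist":[0,0,0],"claw":100},{"dp":[0,0,1.8],"twist":[0,0,0],"claw":100},{"dp":[0,0,1.8],"twist":[0,0,0],"claw":100},{"dp":[0,0,1.8],"twist":[0,0,0],"claw":100},{"dp":[0,0,1.2],"twist":[0,0,0],"claw":100}]' |tail -1
python3 -m inch '[{"dp":[0,0,0.9],"twist":[0,0,0],"claw":100},{"dp":[0,0,0.54],"twist":[0,0,0],"claw":100},{"dp":[0,0,0],"twist":[0,0,0],"claw":100},{"dp":[0,0,0],"twist":[0,0,0],"claw":100},{"dp":[0,0,0],"twist":[0,0,0],"claw":80}]'
python3 -m inch '[{"dp":[0,0,0],"twist":[0,0,0],"claw":65},{"dp":[0,0,0],"twist":[0,0,0],"claw":58},{"dp":[0,0,0],"twist":[0,0,0],"claw":52},{"dp":[0,0,0],"twist":[0,0,0],"claw":46},{"dp":[0,0,0],"twist":[0,0,0],"claw":35}]' |tail -3
python3 -m inch '[{"dp":[0,0,0],"twist":[0,0,0],"claw":20},{"dp":[0,0,0],"twist":[0,0,0],"claw":0},{"dp":[0,0,0],"twist":[0,0,0],"claw":0},{"dp":[0,0,0],"twist":[0,0,0],"claw":0},{"dp":[0,0,0],"twist":[0,0,0],"claw":0}]' |tail -3
python3 go.py 0.4910 0.2363 0.141 -0.067
```

```text
grip_force: 0.0
clock: 15.08
tool_pos: [0.5256, -0.2529, 0.0264]
tcp_rot: [2.296, 2.143, 0.001]
force: [0.1, -0.5, 0.3]
gripper_width: 0.882
grip_force: 0.0
force: [0.3, 0.2, 5.3]
gripper_width: 0.473
grip_force: 60.7
force: [-0.5, 0.5, 5.1]
gripper_width: 0.473
grip_force: 60.7
t 15.92 pos [ 0.5253 -0.2528  0.0263] w 0.473 grip 60.7 F [-0.5  0.5  5.1]
dp cm [ 48.55  -6.78 -11.5 ] twist [ 0.001  0.001 -0.002]
```

```bash
python3 -m inch '[{"dp":[0,0,-0.8],"twist":[0,0,0],"claw":0},{"dp":[0,0,-2],"twist":[0,0,0],"claw":0},{"dp":[0,0,-3],"twist":[0,0,0],"claw":0},{"dp":[0,0,-3],"twist":[0,0,0],"claw":0},{"dp":[0,0,-2],"twist":[0,0,0],"claw":0}]' |tail -2
python3 -m inch '[{"dp":[1,-0.1,-1],"twist":[0,0,0],"claw":0},{"dp":[2,-0.3,0],"twist":[0,0,-0.02],"claw":0},{"dp":[3.1,-0.42,0],"twist":[0,0,0],"claw":0},{"dp":[3.1,-0.42,0],"twist":[0,0,0],"claw":0},{"dp":[3.1,-0.42,0],"twist":[0,0,0],"claw":0}]' |tail -1
python3 -m inch '[{"dp":[3.1,-0.42,0],"twist":[0,0,0],"claw":0},{"dp":[3.1,-0.42,0],"twist":[0,0,0],"claw":0},{"dp":[3.1,-0.42,0],"twist":[0,0,0],"claw":0},{"dp":[3.1,-0.42,0],"twist":[0,0,0],"claw":0},{"dp":[3.1,-0.42,0],"twist":[0,0,0],"claw":0}]' |tail -1
python3 -m inch '[{"dp":[3.1,-0.42,0],"twist":[0,0,0],"claw":0},{"dp":[3.1,-0.42,0],"twist":[0,0,0],"claw":0},{"dp":[3.1,-0.42,0],"twist":[0,0,0],"claw":0},{"dp":[3.1,-0.42,0],"twist":[0,0,0],"claw":0},{"dp":[3.1,-0.42,0],"twist":[0,0,0],"claw":0}]' |tail -1
python3 -m inch '[{"dp":[3.1,-0.42,0],"twist":[0,0,0],"claw":0},{"dp":[2,-0.3,0],"twist":[0,0,0],"claw":0},{"dp":[1,-0.2,0],"twist":[0,0,0],"claw":0},{"dp":[0,0,0],"twist":[0,0,0],"claw":0},{"dp":[0,0,0],"twist":[0,0,0],"claw":0}]' |tail -1
python3 -m inch '[{"dp":[0,0,0],"twist":[0,0,0],"claw":0},{"dp":[0,0,0],"twist":[0,0,0],"claw":0},{"dp":[0,0,0],"twist":[0,0,0],"claw":0},{"dp":[0,0,0],"twist":[0,0,0],"claw":0},{"dp":[0,0,0],"twist":[0,0,0],"claw":0}]' |tail -1
python3 go.py 0.4910 0.2363 0.024 -0.045
```

```text
gripper_width: 0.479
grip_force: 60.7
grip_force: 60.7
grip_force: 60.7
grip_force: 60.7
grip_force: 60.7
grip_force: 60.7
t 18.42 pos [0.4823 0.2436 0.1436] w 0.473 grip 60.7 F [-0.6 -0.1 -1.7]
dp cm [-0.69  0.91 11.96] twist [ 0.     0.    -0.005]
```

```bash
python3 -m inch '[{"dp":[-0.35,0.45,0],"twist":[0,0,0],"claw":0},{"dp":[-0.35,0.45,0],"twist":[0,0,-0.004],"claw":0},{"dp":[0,0,1.5],"twist":[0,0,0],"claw":0},{"dp":[0,0,2.5],"twist":[0,0,0],"claw":0},{"dp":[0,0,2.5],"twist":[0,0,0],"claw":0}]' |tail -1
python3 -m inch '[{"dp":[0,0,1.5],"twist":[0,0,0],"claw":0},{"dp":[0,0,0],"twist":[0,0,0],"claw":0},{"dp":[0,0,0],"twist":[0,0,0],"claw":0},{"dp":[0,0,0],"twist":[0,0,0],"claw":0},{"dp":[0,0,0],"twist":[0,0,0],"claw":0}]' |tail -1
python3 go.py 0.4910 0.2363 0.024 -0.045
```

```text
grip_force: 60.7
grip_force: 60.8
t 19.25 pos [0.4921 0.2372 0.065 ] w 0.474 grip 60.8 F [ 0.1 -0.4 -1.1]
dp cm [-0.09 -0.11  4.1 ] twist [ 0.002 -0.001 -0.   ]
```

```bash
python3 -m inch '[{"dp":[-0.09,-0.11,0],"twist":[0,0,0],"claw":0},{"dp":[0,0,1.2],"twist":[0,0,0],"claw":0},{"dp":[0,0,1.2],"twist":[0,0,0],"claw":0},{"dp":[0,0,0.8],"twist":[0,0,0],"claw":0},{"dp":[0,0,0.4],"twist":[0,0,0],"claw":0}]' |tail -1
python3 -m inch '[{"dp":[0,0,0.2],"twist":[0,0,0],"claw":0},{"dp":[0,0,0.1],"twist":[0,0,0],"claw":0},{"dp":[0,0,0.05],"twist":[0,0,0],"claw":0},{"dp":[0,0,0.05],"twist":[0,0,0],"claw":0},{"dp":[0,0,0],"twist":[0,0,0],"claw":0}]' |tail -1
python3 -m inch '[{"dp":[0,0,0.05],"twist":[0,0,0],"claw":0},{"dp":[0,0,0.05],"twist":[0,0,0],"claw":0},{"dp":[0,0,0],"twist":[0,0,0],"claw":0},{"dp":[0,0,0],"twist":[0,0,0],"claw":0},{"dp":[0,0,0],"twist":[0,0,0],"claw":0}]' |tail -1
python3 go.py 0.4910 0.2363 0.024 -0.045
```

```text
grip_force: 60.8
grip_force: 61.3
grip_force: 62.5
t 20.5 pos [0.4899 0.2362 0.0243] w 0.477 grip 62.5 F [-3.9 -2.  12.8]
dp cm [0.02 0.11 0.03] twist [ 0.001 -0.     0.   ]
```

Green is seated with 13 N upward. Release it, rise, and head for blue at (0.5363, −0.1815).

```bash
python3 -m inch '[{"dp":[0,0,-0.06],"twist":[0,0,0],"claw":0},{"dp":[0,0,0],"twist":[0,0,0],"claw":52},{"dp":[0,0,0],"twist":[0,0,0],"claw":60},{"dp":[0,0,0],"twist":[0,0,0],"claw":75},{"dp":[0,0,0],"twist":[0,0,0],"claw":100}]' |tail -3
python3 -m inch '[{"dp":[0,0,0],"twist":[0,0,0],"claw":100},{"dp":[0,0,0],"twist":[0,0,0],"claw":100},{"dp":[0,0,-0.8],"twist":[0,0,0],"claw":100},{"dp":[0,0,-2],"twist":[0,0,0],"claw":100},{"dp":[0,0,-3],"twist":[0,0,0],"claw":100}]' |tail -3
python3 -m inch '[{"dp":[0,0,-3],"twist":[0,0,0],"claw":100},{"dp":[0,0,-3],"twist":[0,0,0],"claw":100},{"dp":[0,0,0],"twist":[0,0,0],"claw":100},{"dp":[-1,0.1,0],"twist":[0,0,0.022],"claw":100},{"dp":[-3,0.4,0],"twist":[0,0,0],"claw":100}]' |tail -3
python3 -m inch '[{"dp":[-3.5,0.6,0],"twist":[0,0,0],"claw":100},{"dp":[-3.5,0.6,0],"twist":[0,0,0],"claw":100},{"dp":[-3.5,0.6,0],"twist":[0,0,0],"claw":100},{"dp":[-3.5,0.6,0],"twist":[0,0,0],"claw":100},{"dp":[-3.5,0.6,0],"twist":[0,0,0],"claw":100}]' |tail -1
python3 -m inch '[{"dp":[-3.5,0.6,0],"twist":[0,0,0],"claw":100},{"dp":[-3.5,0.6,0],"twist":[0,0,0],"claw":100},{"dp":[-3.5,0.6,0],"twist":[0,0,0],"claw":100},{"dp":[-2,0.4,0],"twist":[0,0,0],"claw":100},{"dp":[-1,0.2,0],"twist":[0,0,0],"claw":100}]' |tail -1
python3 -m inch '[{"dp":[0,0,0],"twist":[0,0,0],"claw":100},{"dp":[0,0,0],"twist":[0,0,0],"claw":100},{"dp":[0,0,0],"twist":[0,0,0],"claw":100},{"dp":[0,0,0],"twist":[0,0,0],"claw":100},{"dp":[0,0,0],"twist":[0,0,0],"claw":100}]' |tail -1
python3 go.py 0.5363 -0.1815 0.026 -0.067
python3 - <<'E'
from h import *
for n in("top","side"): cv2.imwrite(f"pics/{n}6.png",optics.camera(n)[:,:,::-1])
E
```

```text
force: [0.1, -0.5, 0.3]
gripper_width: 0.864
grip_force: 0.0
force: [1.1, -0.5, -0.4]
gripper_width: 0.996
grip_force: 0.0
force: [0.2, -0.7, -0.3]
gripper_width: 1.004
grip_force: 0.0
grip_force: 0.0
grip_force: 0.0
grip_force: 0.0
t 23.0 pos [ 0.525  -0.1157  0.1411] w 0.999 grip 0.0 F [-0.6  0.4 -0.4]
dp cm [-6.49  1.56 11.51] twist [-0.    -0.     0.002]
```

View pics/side6.png

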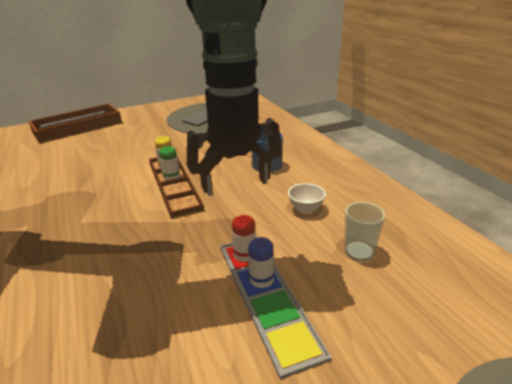

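Yellow (163,148) and green (168,163) both stand in the caddy, and red and blue are still on the tray. Next is blue.

```bash
python3 -m inch '[{"dp":[-2.2,0.52,0],"twist":[0,0,0],"claw":100},{"dp":[-2.2,0.52,0],"twist":[0,0,0],"claw":100},{"dp":[-2.1,0.52,0],"twist":[0,0,0],"claw":100},{"dp":[0,0,1],"twist":[0,0,0],"claw":100},{"dp":[0,0,1],"twist":[0,0,0],"claw":100}]' |tail -1
python3 -m inch '[{"dp":[0,0,0],"twist":[0,0,0],"claw":100},{"dp":[0,0,0],"twist":[0,0,0],"claw":100},{"dp":[0,0,0],"twist":[0,0,0],"claw":100},{"dp":[0,0,0],"twist":[0,0,0],"claw":100},{"dp":[0,0,0],"twist":[0,0,0],"claw":100}]' |tail -1
python3 go.py 0.5363 -0.1815 0.026 -0.067
```

```text
grip_force: 0.0
grip_force: 0.0
t 23.93 pos [ 0.5367 -0.1826  0.1216] w 0.994 grip 0.0 F [ 0.3 -0.6 -0.8]
dp cm [ 0.11 -0.05  9.56] twist [0.001 0.    0.001]
```

```bash
python3 -m inch '[{"dp":[0.1,0,1.5],"twist":[0,0,0],"claw":100},{"dp":[0,0,1.8],"twist":[0,0,0],"claw":100},{"dp":[0,0,1.8],"twist":[0,0,0],"claw":100},{"dp":[0,0,1.8],"twist":[0,0,0],"claw":100},{"dp":[0,0,1.2],"twist":[0,0,0],"claw":100}]' |tail -1
python3 -m inch '[{"dp":[0,0,0.9],"twist":[0,0,0],"claw":100},{"dp":[0,0,0.54],"twist":[0,0,0],"claw":100},{"dp":[0,0,0],"twist":[0,0,0],"claw":100},{"dp":[0,0,0],"twist":[0,0,0],"claw":100},{"dp":[0,0,0],"twist":[0,0,0],"claw":80}]'
python3 -m inch '[{"dp":[0,0,0],"twist":[0,0,0],"claw":65},{"dp":[0,0,0],"twist":[0,0,0],"claw":58},{"dp":[0,0,0],"twist":[0,0,0],"claw":52},{"dp":[0,0,0],"twist":[0,0,0],"claw":46},{"dp":[0,0,0],"twist":[0,0,0],"claw":35}]' |tail -3
python3 -m inch '[{"dp":[0,0,0],"twist":[0,0,0],"claw":20},{"dp":[0,0,0],"twist":[0,0,0],"claw":0},{"dp":[0,0,0],"twist":[0,0,0],"claw":0},{"dp":[0,0,0],"twist":[0,0,0],"claw":0},{"dp":[0,0,0],"twist":[0,0,0],"claw":0}]' |tail -3
python3 go.py 0.4880 0.1683 0.141 -0.067
```

```text
grip_force: 0.0
clock: 24.77
tool_pos: [0.5372, -0.1824, 0.0266]
tcp_rot: [2.294, 2.145, 0.001]
force: [-0.9, -0.7, -0.2]
gripper_width: 0.879
grip_force: 0.0
force: [-1.3, 0.5, 6.1]
gripper_width: 0.475
grip_force: 60.4
force: [-2.6, 0.6, 5.9]
gripper_width: 0.479
grip_force: 60.4
t 25.6 pos [ 0.5367 -0.1822  0.0265] w 0.479 grip 60.4 F [-2.6  0.6  5.9]
dp cm [ 34.64  -7.2  -11.47] twist [ 0.001  0.    -0.   ]
```

```bash
python3 -m inch '[{"dp":[0,0,-0.8],"twist":[0,0,0],"claw":0},{"dp":[0,0,-2],"twist":[0,0,0],"claw":0},{"dp":[0,0,-3],"twist":[0,0,0],"claw":0},{"dp":[0,0,-3],"twist":[0,0,0],"claw":0},{"dp":[0,0,-2],"twist":[0,0,0],"claw":0}]' |tail -2
python3 -m inch '[{"dp":[1,-0.3,-1],"twist":[0,0,0],"claw":0},{"dp":[2,-0.4,0],"twist":[0,0,-0.022],"claw":0},{"dp":[3.1,-0.58,0],"twist":[0,0,0],"claw":0},{"dp":[3.1,-0.58,0],"twist":[0,0,0],"claw":0},{"dp":[3.1,-0.58,0],"twist":[0,0,0],"claw":0}]' |tail -1
python3 -m inch '[{"dp":[3.1,-0.58,0],"twist":[0,0,0],"claw":0},{"dp":[3.1,-0.58,0],"twist":[0,0,0],"claw":0},{"dp":[3.1,-0.58,0],"twist":[0,0,0],"claw":0},{"dp":[3.1,-0.58,0],"twist":[0,0,0],"claw":0},{"dp":[3.1,-0.58,0],"twist":[0,0,0],"claw":0}]' |tail -1
python3 -m inch '[{"dp":[3.1,-0.58,0],"twist":[0,0,0],"claw":0},{"dp":[2,-0.3,0],"twist":[0,0,0],"claw":0},{"dp":[1,-0.2,0],"twist":[0,0,0],"claw":0},{"dp":[0,0,0],"twist":[0,0,0],"claw":0},{"dp":[0,0,0],"twist":[0,0,0],"claw":0}]' |tail -1
python3 -m inch '[{"dp":[0,0,0],"twist":[0,0,0],"claw":0},{"dp":[0,0,0],"twist":[0,0,0],"claw":0},{"dp":[0,0,0],"twist":[0,0,0],"claw":0},{"dp":[0,0,0],"twist":[0,0,0],"claw":0},{"dp":[0,0,0],"twist":[0,0,0],"claw":0}]' |tail -1
python3 go.py 0.4880 0.1683 0.024 -0.045
```

```text
gripper_width: 0.475
grip_force: 60.6
grip_force: 60.5
grip_force: 60.5
grip_force: 60.5
grip_force: 60.5
t 27.68 pos [0.4884 0.159  0.1438] w 0.469 grip 60.5 F [ 0.5 -0.1 -0.7]
dp cm [ 0.93 -0.09 11.98] twist [-0.     0.    -0.001]
```

```bash
python3 -m inch '[{"dp":[0.5,0,0],"twist":[0,0,0],"claw":0},{"dp":[0.43,-0.09,0],"twist":[0,0,0],"claw":0},{"dp":[0,0,1.5],"twist":[0,0,0],"claw":0},{"dp":[0,0,2.5],"twist":[0,0,0],"claw":0},{"dp":[0,0,2.5],"twist":[0,0,0],"claw":0}]' |tail -1
python3 -m inch '[{"dp":[0,0,1.5],"twist":[0,0,0],"claw":0},{"dp":[0,0,0],"twist":[0,0,0],"claw":0},{"dp":[0,0,0],"twist":[0,0,0],"claw":0},{"dp":[0,0,0],"twist":[0,0,0],"claw":0},{"dp":[0,0,0],"twist":[0,0,0],"claw":0}]' |tail -1
python3 go.py 0.4880 0.1683 0.024 -0.045
```

```text
grip_force: 60.5
grip_force: 60.7
t 28.52 pos [0.489  0.1693 0.0651] w 0.475 grip 60.7 F [ 0.2 -0.4 -1.2]
dp cm [-0.11 -0.1   4.11] twist [ 0.002 -0.001  0.   ]
```

```bash
python3 -m inch '[{"dp":[-0.11,-0.08,0],"twist":[0,0,0],"claw":0},{"dp":[0,0,1.2],"twist":[0,0,0],"claw":0},{"dp":[0,0,1.2],"twist":[0,0,0],"claw":0},{"dp":[0,0,0.8],"twist":[0,0,0],"claw":0},{"dp":[0,0,0.4],"twist":[0,0,0],"claw":0}]' |tail -1
python3 -m inch '[{"dp":[0,0,0.2],"twist":[0,0,0],"claw":0},{"dp":[0,0,0.1],"twist":[0,0,0],"claw":0},{"dp":[0,0,0.05],"twist":[0,0,0],"claw":0},{"dp":[0,0,0.05],"twist":[0,0,0],"claw":0},{"dp":[0,0,0],"twist":[0,0,0],"claw":0}]' |tail -1
python3 -m inch '[{"dp":[0,0,0.03],"twist":[0,0,0],"claw":0},{"dp":[0,0,0.0],"twist":[0,0,0],"claw":0},{"dp":[0,0,0],"twist":[0,0,0],"claw":0},{"dp":[0,0,0],"twist":[0,0,0],"claw":0},{"dp":[0,0,0],"twist":[0,0,0],"claw":0}]' |tail -1
python3 go.py 0.4880 0.1683 0.024 -0.045
```

```text
grip_force: 60.7
grip_force: 61.2
grip_force: 61.6
t 29.77 pos [0.4873 0.168  0.0245] w 0.479 grip 61.6 F [-1.8 -0.3  6.8]
dp cm [0.04 0.07 0.05] twist [ 0.001 -0.     0.   ]
```

Blue is seated. Release it and head for red at (0.5374, −0.1124).

```bash
python3 -m inch '[{"dp":[0,0,-0.03],"twist":[0,0,0],"claw":0},{"dp":[0,0,0],"twist":[0,0,0],"claw":52},{"dp":[0,0,0],"twist":[0,0,0],"claw":60},{"dp":[0,0,0],"twist":[0,0,0],"claw":75},{"dp":[0,0,0],"twist":[0,0,0],"claw":100}]' |tail -3
python3 -m inch '[{"dp":[0,0,0],"twist":[0,0,0],"claw":100},{"dp":[0,0,0],"twist":[0,0,0],"claw":100},{"dp":[0,0,-0.8],"twist":[0,0,0],"claw":100},{"dp":[0,0,-2],"twist":[0,0,0],"claw":100},{"dp":[0,0,-3],"twist":[0,0,0],"claw":100}]' |tail -3
python3 -m inch '[{"dp":[0,0,-3],"twist":[0,0,0],"claw":100},{"dp":[0,0,-3],"twist":[0,0,0],"claw":100},{"dp":[0,0,0],"twist":[0,0,0],"claw":100},{"dp":[-1,0.2,0],"twist":[0,0,0.022],"claw":100},{"dp":[-3,0.7,0],"twist":[0,0,0],"claw":100}]' |tail -3
python3 -m inch '[{"dp":[-3.3,0.8,0],"twist":[0,0,0],"claw":100},{"dp":[-3.3,0.8,0],"twist":[0,0,0],"claw":100},{"dp":[-3.3,0.8,0],"twist":[0,0,0],"claw":100},{"dp":[-3.3,0.8,0],"twist":[0,0,0],"claw":100},{"dp":[-3.3,0.8,0],"twist":[0,0,0],"claw":100}]' |tail -1
python3 -m inch '[{"dp":[-3.3,0.8,0],"twist":[0,0,0],"claw":100},{"dp":[-2,0.6,0],"twist":[0,0,0],"claw":100},{"dp":[-1,0.2,0],"twist":[0,0,0],"claw":100},{"dp":[0,0,1],"twist":[0,0,0],"claw":100},{"dp":[0,0,1],"twist":[0,0,0],"claw":100}]' |tail -1
python3 -m inch '[{"dp":[0,0,0],"twist":[0,0,0],"claw":100},{"dp":[0,0,0],"twist":[0,0,0],"claw":100},{"dp":[0,0,0],"twist":[0,0,0],"claw":100},{"dp":[0,0,0],"twist":[0,0,0],"claw":100},{"dp":[0,0,0],"twist":[0,0,0],"claw":100}]' |tail -1
python3 go.py 0.5374 -0.1124 0.026 -0.067
```

```text
force: [1.1, -0.4, -0.5]
gripper_width: 0.861
grip_force: 0.0
force: [1.2, -0.6, 0.8]
gripper_width: 0.996
grip_force: 0.0
force: [-0.0, -0.0, 0.3]
gripper_width: 1.003
grip_force: 0.0
grip_force: 0.0
grip_force: 0.0
grip_force: 0.0
t 32.27 pos [ 0.5343 -0.1032  0.1222] w 0.998 grip 0.0 F [-0.5 -0.4  0.3]
dp cm [-0.9   0.36  9.62] twist [0.001 0.    0.001]
```

```bash
python3 -m inch '[{"dp":[-0.45,0.18,0],"twist":[0,0,0],"claw":100},{"dp":[-0.45,0.18,0],"twist":[0,0,0],"claw":100},{"dp":[0,0,0],"twist":[0,0,0],"claw":100},{"dp":[0,0,1],"twist":[0,0,0],"claw":100},{"dp":[0,0,1],"twist":[0,0,0],"claw":100}]'
python3 -m inch '[{"dp":[0,0,1.6],"twist":[0,0,0],"claw":100},{"dp":[0,0,1.8],"twist":[0,0,0],"claw":100},{"dp":[0,0,1.8],"twist":[0,0,0],"claw":100},{"dp":[0,0,1.2],"twist":[0,0,0],"claw":100},{"dp":[0,0,0.7],"twist":[0,0,0],"claw":100}]' |tail -1
python3 -m inch '[{"dp":[0,0,0.5],"twist":[0,0,0],"claw":100},{"dp":[0,0,0],"twist":[0,0,0],"claw":100},{"dp":[0,0,0],"twist":[0,0,0],"claw":100},{"dp":[0,0,0],"twist":[0,0,0],"claw":100},{"dp":[0,0,0],"twist":[0,0,0],"claw":80}]'
python3 -m inch '[{"dp":[0,0,0],"twist":[0,0,0],"claw":65},{"dp":[0,0,0],"twist":[0,0,0],"claw":58},{"dp":[0,0,0],"twist":[0,0,0],"claw":52},{"dp":[0,0,0],"twist":[0,0,0],"claw":46},{"dp":[0,0,0],"twist":[0,0,0],"claw":35}]' |tail -3
python3 -m inch '[{"dp":[0,0,0],"twist":[0,0,0],"claw":20},{"dp":[0,0,0],"twist":[0,0,0],"claw":0},{"dp":[0,0,0],"twist":[0,0,0],"claw":0},{"dp":[0,0,0],"twist":[0,0,0],"claw":0},{"dp":[0,0,0],"twist":[0,0,0],"claw":0}]' |tail -3
python3 go.py 0.4849 0.1004 0.141 -0.067
```

```text
clock: 32.68
tool_pos: [0.5376, -0.1135, 0.1015]
tcp_rot: [2.294, 2.144, 0.001]
force: [-0.3, 0.1, -0.5]
gripper_width: 0.998
grip_force: 0.0
grip_force: 0.0
clock: 33.52
tool_pos: [0.5378, -0.1133, 0.0266]
tcp_rot: [2.294, 2.145, 0.001]
force: [0.8, 0.3, -0.5]
gripper_width: 0.886
grip_force: 0.0
force: [-0.5, 0.4, 5.9]
gripper_width: 0.479
grip_force: 60.3
force: [-2.5, 0.7, 5.3]
gripper_width: 0.477
grip_force: 60.3
t 34.35 pos [ 0.5371 -0.1131  0.0264] w 0.477 grip 60.3 F [-2.5  0.7  5.3]
dp cm [ 20.95  -6.63 -11.47] twist [0. 0. 0.]
```

```bash
python3 -m inch '[{"dp":[0,0,-0.8],"twist":[0,0,0],"claw":0},{"dp":[0,0,-2],"twist":[0,0,0],"claw":0},{"dp":[0,0,-3],"twist":[0,0,0],"claw":0},{"dp":[0,0,-3],"twist":[0,0,0],"claw":0},{"dp":[0,0,-2],"twist":[0,0,0],"claw":0}]' |tail -2
python3 -m inch '[{"dp":[1,-0.3,-1],"twist":[0,0,0],"claw":0},{"dp":[2,-0.6,0],"twist":[0,0,-0.022],"claw":0},{"dp":[3,-0.9,0],"twist":[0,0,0],"claw":0},{"dp":[3,-0.9,0],"twist":[0,0,0],"claw":0},{"dp":[3,-0.9,0],"twist":[0,0,0],"claw":0}]' |tail -1
python3 -m inch '[{"dp":[3,-0.9,0],"twist":[0,0,0],"claw":0},{"dp":[3,-0.9,0],"twist":[0,0,0],"claw":0},{"dp":[2,-0.6,0],"twist":[0,0,0],"claw":0},{"dp":[0.8,-0.1,0],"twist":[0,0,0],"claw":0},{"dp":[0,0,0],"twist":[0,0,0],"claw":0}]' |tail -1
python3 -m inch '[{"dp":[0,0,0],"twist":[0,0,0],"claw":0},{"dp":[0,0,0],"twist":[0,0,0],"claw":0},{"dp":[0,0,0],"twist":[0,0,0],"claw":0},{"dp":[0,0,0],"twist":[0,0,0],"claw":0},{"dp":[0,0,0],"twist":[0,0,0],"claw":0}]' |tail -1
python3 go.py 0.4849 0.1004 0.024 -0.045
```

```text
gripper_width: 0.478
grip_force: 60.7
grip_force: 60.6
grip_force: 60.6
grip_force: 60.6
t 36.02 pos [0.4864 0.0968 0.1437] w 0.48 grip 60.6 F [-0.6  0.5 -1.2]
dp cm [ 0.35 -0.17 11.97] twist [-0.     0.    -0.002]
```

```bash
python3 -m inch '[{"dp":[0.3,-0.15,0],"twist":[0,0,0],"claw":0},{"dp":[0,0,0.5],"twist":[0,0,0],"claw":0},{"dp":[0,0,2],"twist":[0,0,0],"claw":0},{"dp":[0,0,2.5],"twist":[0,0,0],"claw":0},{"dp":[0,0,2],"twist":[0,0,0],"claw":0}]' |tail -1
python3 -m inch '[{"dp":[0,0,1],"twist":[0,0,0],"claw":0},{"dp":[0,0,0],"twist":[0,0,0],"claw":0},{"dp":[0,0,0],"twist":[0,0,0],"claw":0},{"dp":[0,0,0],"twist":[0,0,0],"claw":0},{"dp":[0,0,0],"twist":[0,0,0],"claw":0}]' |tail -1
python3 go.py 0.4849 0.1004 0.024 -0.045
```

```text
grip_force: 60.6
grip_force: 60.7
t 36.85 pos [0.4859 0.1008 0.065 ] w 0.479 grip 60.7 F [ 0.4  0.  -0.9]
dp cm [-0.05 -0.11  4.1 ] twist [ 0.002 -0.     0.   ]
```

```bash
python3 -m inch '[{"dp":[-0.05,-0.08,0],"twist":[0,0,0],"claw":0},{"dp":[0,0,1.2],"twist":[0,0,0],"claw":0},{"dp":[0,0,1.2],"twist":[0,0,0],"claw":0},{"dp":[0,0,0.8],"twist":[0,0,0],"claw":0},{"dp":[0,0,0.4],"twist":[0,0,0],"claw":0}]' |tail -1
python3 -m inch '[{"dp":[0,0,0.2],"twist":[0,0,0],"claw":0},{"dp":[0,0,0.1],"twist":[0,0,0],"claw":0},{"dp":[0,0,0.05],"twist":[0,0,0],"claw":0},{"dp":[0,0,0.05],"twist":[0,0,0],"claw":0},{"dp":[0,0,0],"twist":[0,0,0],"claw":0}]' |tail -1
python3 -m inch '[{"dp":[0,0,0.03],"twist":[0,0,0],"claw":0},{"dp":[0,0,0.0],"twist":[0,0,0],"claw":0},{"dp":[0,0,0],"twist":[0,0,0],"claw":0},{"dp":[0,0,0],"twist":[0,0,0],"claw":0},{"dp":[0,0,0],"twist":[0,0,0],"claw":0}]' |tail -1
python3 go.py 0.4849 0.1004 0.024 -0.045
```

```text
grip_force: 60.7
grip_force: 61.1
grip_force: 61.6
t 38.1 pos [0.4844 0.1003 0.0244] w 0.474 grip 61.6 F [-2.2  0.   5.8]
dp cm [0.02 0.05 0.04] twist [ 0.001 -0.     0.   ]
```

Red is seated. Release it, rise, back off to the right and check.

```bash
python3 -m inch '[{"dp":[0,0,-0.03],"twist":[0,0,0],"claw":0},{"dp":[0,0,0],"twist":[0,0,0],"claw":52},{"dp":[0,0,0],"twist":[0,0,0],"claw":60},{"dp":[0,0,0],"twist":[0,0,0],"claw":75},{"dp":[0,0,0],"twist":[0,0,0],"claw":100}]' |tail -3
python3 -m inch '[{"dp":[0,0,0],"twist":[0,0,0],"claw":100},{"dp":[0,0,0],"twist":[0,0,0],"claw":100},{"dp":[0,0,-0.8],"twist":[0,0,0],"claw":100},{"dp":[0,0,-2],"twist":[0,0,0],"claw":100},{"dp":[0,0,-3],"twist":[0,0,0],"claw":100}]' |tail -3
python3 -m inch '[{"dp":[0,0,-3],"twist":[0,0,0],"claw":100},{"dp":[0,0,-3],"twist":[0,0,0],"claw":100},{"dp":[0,0,-2],"twist":[0,0,0],"claw":100},{"dp":[-2,0,0],"twist":[0,0,0],"claw":100},{"dp":[-3,0,0],"twist":[0,0,0],"claw":100}]' |tail -3
python3 -m inch '[{"dp":[-3,0,0],"twist":[0,0,0],"claw":100},{"dp":[-3,0,0],"twist":[0,0,0],"claw":100},{"dp":[-3,0,0],"twist":[0,0,0],"claw":100},{"dp":[-3,0,0],"twist":[0,0,0],"claw":100},{"dp":[-3,0,0],"twist":[0,0,0],"claw":100}]' |tail -3
python3 -m inch '[{"dp":[-3,0,0],"twist":[0,0,0],"claw":100},{"dp":[-2,0,0],"twist":[0,0,0],"claw":100},{"dp":[0,0,0],"twist":[0,0,0],"claw":100},{"dp":[0,0,0],"twist":[0,0,0],"claw":100},{"dp":[0,0,0],"twist":[0,0,0],"claw":100}]' |tail -3
python3 - <<'E'
from h import *
for n in("top","side"): cv2.imwrite(f"pics/{n}9.png",optics.camera(n)[:,:,::-1])
a=cv2.resize(cv2.imread("pics/top9.png")[100:265,90:370],None,fx=2.5,fy=2.5)
b=cv2.resize(cv2.imread("pics/side9.png")[110:230,120:400],None,fx=2.5,fy=1.25*2)
cv2.imwrite("pics/c9.png",cv2.resize(np.vstack([a,b]),None,fx=.84,fy=.84))
E
```

```text
force: [-0.1, 0.6, 0.5]
gripper_width: 0.864
grip_force: 0.0
force: [0.5, 0.3, -0.2]
gripper_width: 1.002
grip_force: 0.0
force: [0.8, -0.7, -0.4]
gripper_width: 1.001
grip_force: 0.0
force: [0.4, -0.4, 0.1]
gripper_width: 1.006
grip_force: 0.0
force: [-0.4, 0.4, -0.4]
gripper_width: 0.997
grip_force: 0.0
```

View pics/c9.png

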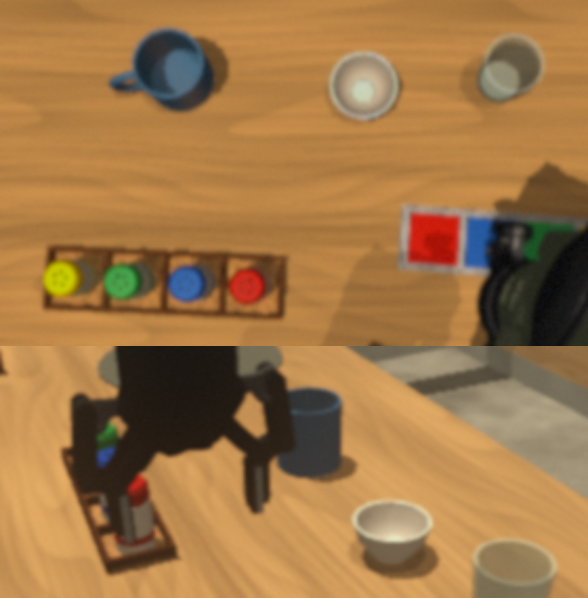

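The top half of the composite shows the lids at yellow (62,278), green (123,281), blue (187,284) and red (248,286), one upright per compartment. The mug, bowl and tumbler haven't moved, and the gripper is clear.

```bash
python3 -c "
from rig import robot
print(robot.state()['clock'],robot.hand_in())"
```

```text
the job is handed in; nothing more can be done
40.2833 None
```

The four shakers stand upright in the caddy in reverse order (yellow, green, blue, red from the left), one per compartment; the mug, tumbler and bowl were left where they are, and I handed the job in at 40.3 s.

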